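Point out the dressing ingredients in order

ROBOT

A 6-joint arm with a two-finger parallel gripper is mounted at the origin on a cart in front of the work surface, level with it; the furniture and walls round the work are solid. World frame = base frame: x ahead of the robot, y to its left, z up, the work surface at z = 0. Lengths are in m, angles in degrees, forces in N, time in s.
With the tool pointing down it reaches from about 0.25 to 0.725 m from the base axis. Payload 9.7 kg.
Tool frame: the origin (TCP) lies midway between the tips of the shut fingers; the grasp point (between the pads) lies 19 mm behind it; z points along the fingers, y is the line along which they close (so a half turn about z gives the same grasp; the last joint's range is limited). The gripper opens to 85 mm and grips with 20 to 120 N. Pads are 22 mm wide; open, the fingers measure 114 mm over their backs; the gripper's body (76 mm by 85 mm) begins 54 mm behind the grasp point. The pads swing forward as they close: fully open they stand 13 mm farther back than shut.
Start: joints at [73.224, 4.979, 10.078, 95.1, 0, 90], TCP at [0.159, 0.527, 0.231] pointing down, gripper open.
Joint ranges: [-179.16, 179.16], [-48.56, 103.87], [-65.8, 70.77], [-126.05, 130.52], [-82.76, 87.17], [-180, 180]. Speed limits (degrees/s): [127.2, 127.2, 147.25, 180, 180, 180].

INTERFACE

Orientations are given as [roll, pitch, yaw] about the fixed x, y, z axes, in that order (R = Rz(yaw) Ry(pitch) Rx(roll)).
In Python, from workcell import bot gives the robot as it stands.
- The arm moves only by the shell command python3 -m crank 'ROWS' [FORCE]. ROWS is JSON, a list of rows, each an object with "gripper": the finger opening in mm, from 0 to 85.4; "travel": the shift along the tool's x, y, z in mm, a list of three; "twist": the turn, a rotation vector about the tool's x, y, z in rad, a list of three. In form: [{"gripper": gripper, "travel": [tx, ty, tz], "twist": [rx, ry, rz]}, ...]. A call has 1 to 12 rows; each row shifts and turns the commanded pose from where the row before left it, along the tool's axes as they then stand; what a row does not reach is not made up. A row lasts 1/8 s, in which the tool goes at most 62.5 mm and 10.7 degrees, less where a joint would pass 70% of its speed; a pose out of reach is approached as far as the arm can. A call is refused whole if a number of a shift passes 62.5 or a number of a turn 0.188, either way. A call with a gripper value outside its range is refused whole. The fingers move at their own pace and stop on an object; FORCE is the grip in N (left out, the last holds). Time passes only in rows, so rows that do not move let the fingers close. It gives the time, the measured TCP pose, the force, the opening and the grip force at its end, in the units of the state.
- bot.get_obs(): the state, without advancing time (a new reading comes with each control period).
- bot.camera(name): name is "scene" or "top"; returns the picture (400x640x3 uint8, red, green, blue); there is no depth.
- bot.calibration(name): a dict with "vfov" (degrees; the focal length in pixels is half the picture's height over the tangent of half this angle, whatever the lens; pixels are square), "cx", "cy" (the principal point, pixels), "k1" (the pictures are not rectified: a ray, as slopes to the right and down, at radius r is drawn at 1 + k1 r^2 times it, then the intrinsics apply), "camera_from_world" (4x4, takes a point from world to camera coordinates). Camera axes: x right, y down, z forward; pixel columns grow to the right and rows downward; lengths in m; the calibration is good to about 2 mm. A picture is of the moment at which its call begins. calibration takes no time and is no camera call.
- bot.job_done(): hands the job in; it is judged then, once.
The state is a dict: "time": time; "q": joint angles; "qd": joint speeds; "joint_efforts": joint torques, N m; "ee_pos": TCP position; "tcp_rot": TCP orientation; "wrist_force": force on the tool from outside, world axes, zero at the start; "torque": the same for the moment, N m; "opening": finger opening in m; "grasp_force": force on a finger pad.
Only numpy, scipy, OpenCV 4.12 (cv2) and the standard library are available. Lean on these libraries where they do the work, as an engineer would, in place of code of your own. Each camera call takes 0.05 s, during which the arm holds its last target. There are 200 camera calls.

TASK

From the group of things on the open worktop right in front of you (not those on the chopping board or among the bottles far to the right), show the cook what goes into the dressing, in order: point down at the garlic bulb, then at the lemon, then at the honey jar, each time with the fingertips centred about 3 cm above its top and held still there for two seconds. Only point: touch nothing, shift nothing, and do not bring the fingertips close over any of the other things, so pass between them with the hand raised well above everything. Finish with the hand drawn back up, some 15 cm clear of the ingredients.

Things in the scene. Friction and masses are not known exactly. Their poses are not given: they have to be found in the camera images.
- garlic_top (a point): Whole pinkish-white garlic bulb, 56 mm across, 56 mm tall, resting loose on the worktop (z = 0). This point is the middle of its top, 56 mm above the worktop; its z axis points up. Its place changes from run to run and it can be in any of the six places in the group, a loose row 0.36 to 0.51 m ahead of the robot, from 0.36 m to its left to 0.35 m to its right.
- lemon_top (a point): Yellow lemon lying on its side, 71 x 53 mm seen from above; its long axis is x, 51 mm tall, resting loose on the worktop (z = 0). This point is the middle of its top, 51 mm above the worktop; its z axis points up. Its place changes from run to run and it can be in any of the six places in the group, a loose row 0.36 to 0.51 m ahead of the robot, from 0.36 m to its left to 0.35 m to its right.
- honey_top (a point): Honey jar with a red screw lid and amber contents, 58 x 62 mm across, 86 mm tall, resting loose on the worktop (z = 0). This point is the middle of its top, 86 mm above the worktop; its z axis points up. Its place changes from run to run and it can be in any of the six places in the group, a loose row 0.36 to 0.51 m ahead of the robot, from 0.36 m to its left to 0.35 m to its right.
- salt_top (a point): Small glass salt shaker with a domed steel cap, 38 mm across (not wanted), 78 mm tall, resting loose on the worktop (z = 0). This point is the middle of its top, 78 mm above the worktop; its z axis points up. Its place changes from run to run and it can be in any of the six places in the group, a loose row 0.36 to 0.51 m ahead of the robot, from 0.36 m to its left to 0.35 m to its right.
- tin_top (a point): Closed food tin with green sides and a golden lid, 75 mm across (not wanted), 58 mm tall, resting loose on the worktop (z = 0). This point is the middle of its top, 58 mm above the worktop; its z axis points up. Its place changes from run to run and it can be in any of the six places in the group, a loose row 0.36 to 0.51 m ahead of the robot, from 0.36 m to its left to 0.35 m to its right.
- spice_top (a point): Spice jar with a black cap and dark label, 41 mm across (not wanted), 105 mm tall, resting loose on the worktop (z = 0). This point is the middle of its top, 105 mm above the worktop; its z axis points up. Its place changes from run to run and it can be in any of the six places in the group, a loose row 0.36 to 0.51 m ahead of the robot, from 0.36 m to its left to 0.35 m to its right.
- plate_shelf_edge (a point): Middle of the lower front edge of the white wall shelf that carries the plates: a fixed board, its edge running along y from -0.26 to 0.64 m at x = 0.65 m, underside 425 mm above the worktop, plates on it up to about 0.75 m. Keep the wrist and gripper out from under and off it: lift only some 10 to 20 cm between the things.
Things that resemble listed ones, but are neither listed nor needed, are in the scene too. What is shaped like the part that bears honey_top but blue is not meant.

How it is judged:
By the outcome, as a careful person would: the job done as asked, in the order asked, and still so for the second after the job is handed in, with the robot touching nothing.
It also fails if it takes over 58 s, if anything falls off the work surface, if the arm or the gripper's body presses on something with over 40 N, if the wrist force passes 120 N, or if a joint passes its speed limit or range.

## Working session

There is one attempt and no reset: what is moved stays moved. The work goes in short steps, Python scripts to look and compute and a shell command to move; the robot and the scene stay as the last step left them, time stands still between calls to the robot, and variables do not carry over. Pictures are saved under pics/ and viewed, at most 10 in all, crops included, and the job is handed in when it is done.

```bash
mkdir -p pics
python3 - <<'E'
from workcell import bot
import cv2,numpy as np
for n in("scene","top"):
    cv2.imwrite(f"pics/{n}0.png",bot.camera(n)[:,:,::-1]); c=bot.calibration(n); print(n,c)
o=bot.get_obs(); print(o['time'],o['ee_pos'],o['tcp_rot'],o['opening'])
E
```

```text
scene {'vfov': 45.8444813407192, 'cx': 325.3583024605695, 'cy': 196.24535531139895, 'k1': 0.00860829820211574, 'camera_from_world': array([[-0.82156589, -0.56989749, -0.01569523,  0.45838121],
       [-0.41832059,  0.62129956, -0.66256679,  0.3343853 ],
       [ 0.38734659, -0.53777663, -0.74883838,  1.3919273 ],
       [ 0.        ,  0.        ,  0.        ,  1.        ]])}
top {'vfov': 42.68699734599076, 'cx': 323.3960387847746, 'cy': 191.6256754987576, 'k1': -0.004398471322889442, 'camera_from_world': array([[ 0.33090364, -0.9435143 ,  0.01683866, -0.13463991],
       [-0.75630194, -0.2758329 , -0.59323147,  0.56524276],
       [ 0.56436704,  0.18356734, -0.80485581,  1.42841736],
       [ 0.        ,  0.        ,  0.        ,  1.        ]])}
0.1 [0.1586949  0.526404   0.23066853] [-1.79933109e+02 -1.87066213e-03  1.63223259e+02] 0.08570226028333318
```

View pics/scene0.png

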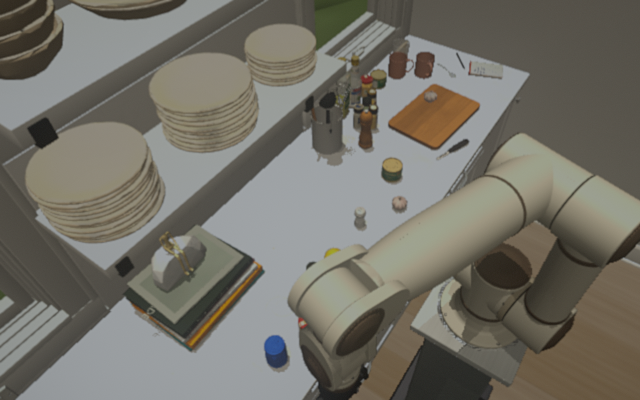

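View pics/top0.png

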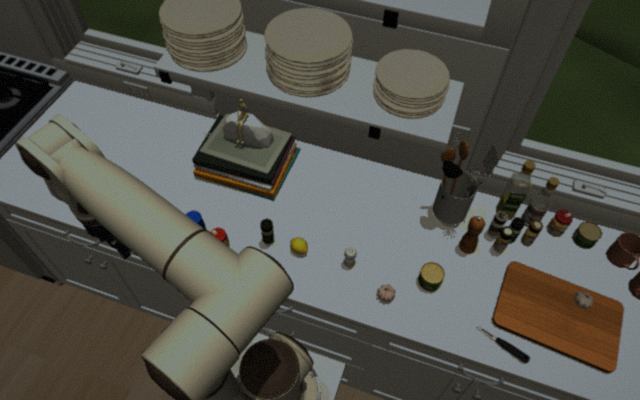

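The pictures show these candidates. 
- **Garlic:** top (386,293), scene (399,203). A second bulb on the chopping board at top (584,299), scene (431,97) is not meant.
- **Lemon:** top (299,246), scene (333,253). It is the only yellow one.
- **Honey:** red lid at top (219,235), partly behind the arm. The blue jar at top (194,218) and the red-capped jar among the bottles at (562,218) are not meant.
- **Unwanted:** spice (267,231), salt (350,257) and tin (431,276).

```bash
cat > h.py <<'E'
from workcell import bot
import cv2,numpy as np
def K(c):
    f=200/np.tan(np.radians(c['vfov']/2)); return np.array([[f,0,c['cx']],[0,f,c['cy']],[0,0,1]])
def ray(n,uv):
    c=bot.calibration(n); d=cv2.undistortPoints(np.array([[uv]],float),K(c),np.array([c['k1'],0,0,0]))[0,0]
    T=c['camera_from_world']; R=T[:3,:3]; return -R.T@T[:3,3], R.T@np.array([d[0],d[1],1])
def onplane(n,uv,z):
    o,d=ray(n,uv); return o+d*(z-o[2])/d[2]
def cross(a,b):
    A=[];B=[]
    for n,uv in(a,b):
        o,d=ray(n,uv); d/=np.linalg.norm(d); P=np.eye(3)-np.outer(d,d); A.append(P);B.append(P@o)
    return np.linalg.lstsq(np.vstack(A),np.hstack(B),rcond=None)[0]
def blob(img,box,lo,hi):
    x0,y0,x1,y1=box; m=cv2.inRange(cv2.cvtColor(img[y0:y1,x0:x1],cv2.COLOR_RGB2HSV),np.array(lo),np.array(hi))
    n,_,s,c=cv2.connectedComponentsWithStats(m)
    i=1+np.argmax(s[1:,4]); return c[i]+[x0,y0], s[i]+np.array([x0,y0,0,0,0])
E
python3 - <<'E'
from h import *
t=cv2.imread("pics/top0.png")[:,:,::-1]; s=cv2.imread("pics/scene0.png")[:,:,::-1]
for k,n,im,box,lo,hi,z in [("lemon","top",t,(285,230,315,262),(18,110,80),(35,255,255),.0255),
 ("garlic","top",t,(370,278,402,308),(0,25,60),(14,120,255),.028),("garlic","scene",s,(385,190,412,215),(0,25,60),(14,120,255),.028),
 ("redlid","top",t,(205,222,235,250),(0,140,90),(8,255,255),.08),]:
    c,st=blob(im,box,lo,hi); print(k,n,c.round(1),st,onplane(n,c,z).round(3))
for k,uv,z in [("spice",(267,223),.105),("salt",(350,250),.078),("tin",(431,270),.058),("blue",(193,216),.086)]:
    print(k,onplane("top",uv,z).round(3))
cv2.imwrite("pics/crop.png",np.vstack([cv2.resize(t[195:315,170:450],None,fx=2.8,fy=2.8,interpolation=3)])[:,:,::-1])
E
```

```text
lemon top [298.9 244.5] [291 238  16  14 180] [0.459 0.104 0.026]
garlic top [386.4 293.1] [378 285  17  16 158] [ 0.387 -0.213  0.028]
garlic scene [399.9 202.6] [392 196  15  14 107] [ 0.39  -0.21   0.028]
redlid top [219.2 233.9] [210 228  16  13  99] [0.379 0.346 0.08 ]
spice [0.455 0.21  0.105]
salt [ 0.467 -0.067  0.078]
tin [ 0.496 -0.325  0.058]
blue [0.409 0.454 0.086]
```

View pics/crop.png

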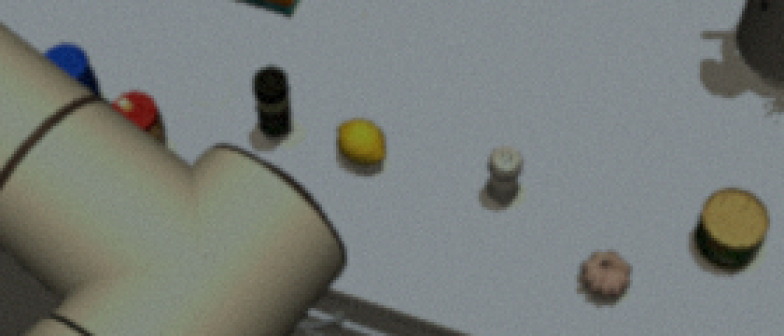

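The crop confirms the choice: pink garlic at (606,275), yellow lemon at (361,142), and the red lid over amber at (136,108) next to the blue decoy at (68,65). The measured places fit the row given, and the two garlic views agree to about 3 mm. I'm setting out at z 0.23, closing the fingers on the way.

```bash
python3 -m crank '[{"gripper":0,"travel":[-9,-13,0],"twist":[0,0,0]},{"gripper":0,"travel":[-18,-27,0],"twist":[0,0,0]},{"gripper":0,"travel":[-18,-27,0],"twist":[0,0,0]},{"gripper":0,"travel":[-18,-27,0],"twist":[0,0,0]},{"gripper":0,"travel":[-18,-27,0],"twist":[0,0,0]},{"gripper":0,"travel":[-18,-27,0],"twist":[0,0,0]},{"gripper":0,"travel":[-18,-27,0],"twist":[0,0,0]},{"gripper":0,"travel":[-18,-27,0],"twist":[0,0,0]},{"gripper":0,"travel":[-18,-27,0],"twist":[0,0,0]},{"gripper":0,"travel":[-18,-27,0],"twist":[0,0,0]},{"gripper":0,"travel":[-18,-27,0],"twist":[0,0,0]},{"gripper":0,"travel":[-18,-27,0],"twist":[0,0,0]}]' 20
python3 -m crank '[{"gripper":0,"travel":[-18,-27,0],"twist":[0,0,0]},{"gripper":0,"travel":[-18,-27,0],"twist":[0,0,0]},{"gripper":0,"travel":[-18,-27,0],"twist":[0,0,0]},{"gripper":0,"travel":[-18,-27,0],"twist":[0,0,0]},{"gripper":0,"travel":[-18,-27,0],"twist":[0,0,0]},{"gripper":0,"travel":[-18,-27,0],"twist":[0,0,0]},{"gripper":0,"travel":[-18,-27,0],"twist":[0,0,0]},{"gripper":0,"travel":[-18,-27,0],"twist":[0,0,0]},{"gripper":0,"travel":[-18,-27,0],"twist":[0,0,0]},{"gripper":0,"travel":[-18,-27,0],"twist":[0,0,0]},{"gripper":0,"travel":[-9,-13,0],"twist":[0,0,0]},{"gripper":0,"travel":[0,0,0],"twist":[0,0,0]}]'
cat >> h.py <<'E'
def go(goal):
    from scipy.spatial.transform import Rotation as Ro
    o=bot.get_obs(); R=Ro.from_euler('xyz',o['tcp_rot'],degrees=True)
    print("t",o['time'],"tcp",np.round(o['ee_pos'],4),np.round(o['tcp_rot'],1),"open",round(o['opening'],3),"F",np.round(o['wrist_force'],1),"q",np.round(o['q'],0)); print("tool delta mm",(1000*R.inv().apply(np.array(goal)-o['ee_pos'])).round(1))
E
python3 - <<'E'
from h import *
t=bot.camera("top"); s=bot.camera("scene")
cv2.imwrite("pics/top1.png",t[:,:,::-1]);cv2.imwrite("pics/scene1.png",s[:,:,::-1])
go([.388,-.212,.231])
cv2.imwrite("pics/both1.png",np.hstack([cv2.resize(t[170:330,170:470],(400,213)),cv2.resize(s[120:390,220:450],(400,470))[:213]])[:,:,::-1]) if 0 else None
E
```

```text
time: 1.6
ee_pos: [0.2671, 0.1684, 0.2311]
tcp_rot: [180.0, 0.0, 163.2]
wrist_force: [0.5, -1.2, 0.3]
opening: -0.0002
grasp_force: 0.0
time: 3.1
ee_pos: [0.3663, -0.1558, 0.231]
tcp_rot: [180.0, -0.0, 163.1]
wrist_force: [-0.6, -0.1, -0.3]
opening: 0.0002
grasp_force: 0.0
t 3.2 tcp [ 0.3663 -0.1549  0.2313] [180.   -0.  163.2] open -0.0 F [-0.2 -0.   0.3] q [-23. -16.  -9.  97.   0.  -6.]
tool delta mm [-37.3 -48.4   0.3]
```

View pics/top1.png

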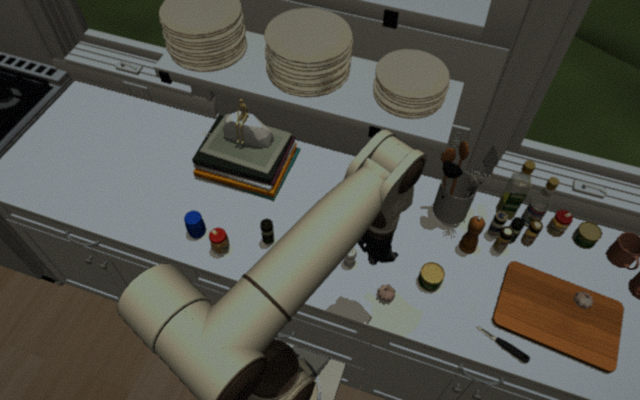

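View pics/scene1.png

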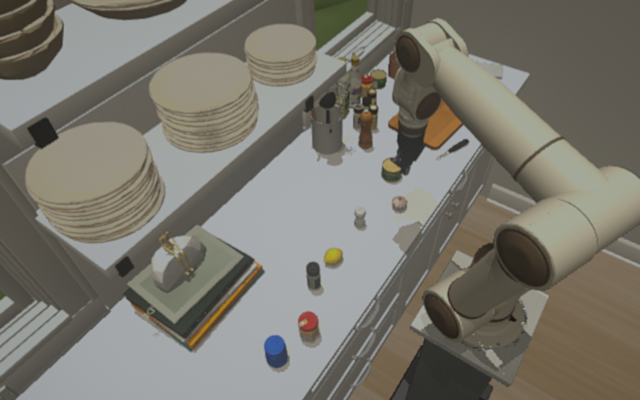

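Now everything in the group is in view. The honey jar's red lid is at top (218,235) and scene (308,321), the lemon at scene (333,256), and the garlic at top (386,293) and scene (399,203). I'll triangulate with both views.

Run:
```python
from h import *
t=cv2.imread("pics/top1.png")[:,:,::-1]; t0=cv2.imread("pics/top0.png")[:,:,::-1]; s=cv2.imread("pics/scene1.png")[:,:,::-1]
for k,a,ba,bb,lo,hi,z in [("lemon",t0,(285,230,315,262),(318,242,348,270),(18,90,50),(35,255,255),.0255),
 ("garlic",t,(370,278,402,308),(385,190,412,215),(0,25,50),(16,120,255),.028),
 ("redlid",t,(200,222,235,258),(290,305,325,345),(0,150,80),(7,255,255),.079)]:
    p,sa=blob(a,ba,lo,hi); q,sb=blob(s,bb,lo,hi)
    pc=sa[:2]+(sa[2:4]-1)/2; qc=sb[:2]+(sb[2:4]-1)/2
    print(k,p.round(1),sa,q.round(1),sb,"planes",onplane("top",p,z).round(3),onplane("scene",q,z).round(3),"cross",cross(("top",p),("scene",q)).round(3),"boxcross",cross(("top",pc),("scene",qc)).round(3))
go([.388,-.212,.231])
```

```text
lemon [298.7 245.4] [291 238  17  16 223] [332.7 255.8] [324 248  18  16 227] planes [0.455 0.104 0.026] [0.459 0.101 0.026] cross [0.456 0.103 0.027] boxcross [0.457 0.102 0.027]
garlic [386.1 293. ] [378 285  17  18 202] [399.1 202.7] [392 196  15  14 151] planes [ 0.388 -0.212  0.028] [ 0.392 -0.208  0.028] cross [ 0.392 -0.212  0.022] boxcross [ 0.392 -0.213  0.022]
redlid [217.5 235.4] [210 228  16  14 143] [308.7 320.4] [299 313  18  17 181] planes [0.373 0.349 0.079] [0.374 0.344 0.079] cross [0.371 0.346 0.085] boxcross [0.374 0.349 0.084]
t 3.2 tcp [ 0.3663 -0.1549  0.2313] [180.   -0.  163.2] open -0.0 F [-0.2 -0.   0.3] q [-23. -16.  -9.  97.   0.  -6.]
tool delta mm [-37.3 -48.4   0.3]
```

```bash
python3 -m crank '[{"gripper":0,"travel":[-13,-16,0],"twist":[0,0,0]},{"gripper":0,"travel":[-13,-16,0],"twist":[0,0,0]},{"gripper":0,"travel":[-13,-15,0],"twist":[0,0,0]},{"gripper":0,"travel":[0,0,10],"twist":[0,0,0]},{"gripper":0,"travel":[0,0,20],"twist":[0,0,0]},{"gripper":0,"travel":[0,0,20],"twist":[0,0,0]},{"gripper":0,"travel":[0,0,20],"twist":[0,0,0]},{"gripper":0,"travel":[0,0,20],"twist":[0,0,0]},{"gripper":0,"travel":[0,0,15],"twist":[0,0,0]},{"gripper":0,"travel":[0,0,0],"twist":[0,0,0]},{"gripper":0,"travel":[0,0,0],"twist":[0,0,0]}]'
python3 - <<'E'
from h import *
go([.390,-.211,.086])
t=bot.camera("top"); s=bot.camera("scene")
cv2.imwrite("pics/c2.png",np.hstack([cv2.resize(t[220:320,330:430],(400,400),interpolation=2),cv2.resize(s[140:240,350:450],(400,400),interpolation=2)])[:,:,::-1])
E
```

```text
time: 4.58
ee_pos: [0.3907, -0.2118, 0.1269]
tcp_rot: [-180.0, 0.0, 163.2]
wrist_force: [1.0, 0.7, 0.1]
opening: 0.0003
grasp_force: 0.0
t 4.575 tcp [ 0.3907 -0.2118  0.1269] [-180.     0.   163.2] open 0.0 F [1.  0.7 0.1] q [-28. -10. -16.  84.   0. -12.]
tool delta mm [ 0.9  0.6 40.9]
```

View pics/c2.png

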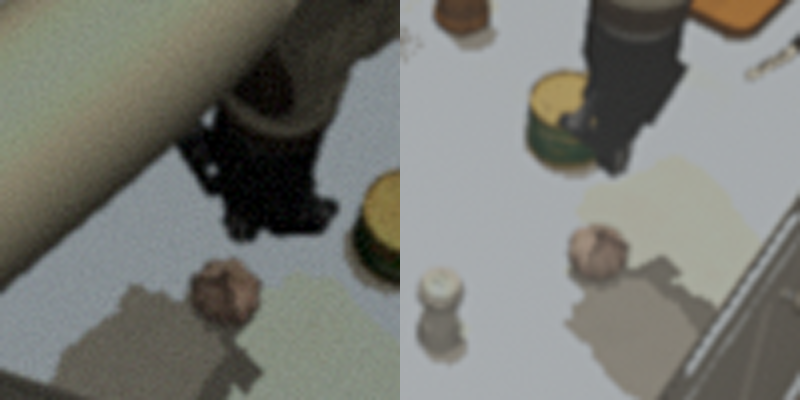

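Run:
```python
from h import *
p=np.array(bot.get_obs()['ee_pos']); 
R=cv2.Rodrigues(np.array([0,0,np.radians(163.2)]))[0]; yt=R@[0,-1,0]
im=cv2.imread("pics/c2.png")
for n,off,dx in(("top",(330,220),0),("scene",(350,140),400)):
    c=bot.calibration(n);T=c['camera_from_world']
    for w,nm in((p,"tcp"),(p+[0,0,.05],"tcp+5cm"),(p+.04*yt,"y+4cm"),(p-.04*yt,"y-4cm"),(np.array([.39,-.211,.056]),"garlictop")):
        uv=cv2.projectPoints(w[None],cv2.Rodrigues(T[:3,:3])[0],T[:3,3],K(c),np.array([c['k1'],0,0,0]))[0][0,0]
        print(n,nm,((uv-off)*4).round(0)+[dx,0])
```

```text
top tcp [241. 230.]
top tcp+5cm [249. 198.]
top y+4cm [195. 201.]
top y-4cm [287. 259.]
top garlictop [228. 273.]
scene tcp [612. 171.]
scene tcp+5cm [618. 128.]
scene y+4cm [576. 193.]
scene y-4cm [646. 148.]
scene garlictop [603. 229.]
```

The crop shows the finger tip at (241,235) on the left and (613,170) on the right. Both match the projected TCP and lie straight above the garlic, so I'll go down the last 41 mm and hold.

```bash
python3 -m crank '[{"gripper":0,"travel":[0,0,14],"twist":[0,0,0]},{"gripper":0,"travel":[0,0,14],"twist":[0,0,0]},{"gripper":0,"travel":[0,0,13],"twist":[0,0,0]},{"gripper":0,"travel":[0,0,0],"twist":[0,0,0]},{"gripper":0,"travel":[0,0,0],"twist":[0,0,0]},{"gripper":0,"travel":[0,0,0],"twist":[0,0,0]},{"gripper":0,"travel":[0,0,0],"twist":[0,0,0]},{"gripper":0,"travel":[0,0,0],"twist":[0,0,0]}]'
python3 -m crank '[{"gripper":0,"travel":[0,0,0],"twist":[0,0,0]},{"gripper":0,"travel":[0,0,0],"twist":[0,0,0]},{"gripper":0,"travel":[0,0,0],"twist":[0,0,0]},{"gripper":0,"travel":[0,0,0],"twist":[0,0,0]},{"gripper":0,"travel":[0,0,0],"twist":[0,0,0]},{"gripper":0,"travel":[0,0,0],"twist":[0,0,0]},{"gripper":0,"travel":[0,0,0],"twist":[0,0,0]},{"gripper":0,"travel":[0,0,0],"twist":[0,0,0]},{"gripper":0,"travel":[0,0,0],"twist":[0,0,0]},{"gripper":0,"travel":[0,0,0],"twist":[0,0,0]},{"gripper":0,"travel":[0,0,0],"twist":[0,0,0]},{"gripper":0,"travel":[0,0,0],"twist":[0,0,0]}]'
python3 -m crank '[{"gripper":0,"travel":[0,0,0],"twist":[0,0,0]},{"gripper":0,"travel":[0,0,0],"twist":[0,0,0]},{"gripper":0,"travel":[0,0,0],"twist":[0,0,0]},{"gripper":0,"travel":[0,0,0],"twist":[0,0,0]}]'
```

```text
time: 5.68
ee_pos: [0.3906, -0.2118, 0.0855]
tcp_rot: [-180.0, 0.0, 163.2]
wrist_force: [-0.6, 1.1, -0.1]
opening: -0.0001
grasp_force: 0.0
time: 7.18
ee_pos: [0.3905, -0.2117, 0.0853]
tcp_rot: [-180.0, 0.0, 163.2]
wrist_force: [0.0, 0.3, 0.1]
opening: 0.0003
grasp_force: 0.0
time: 7.68
ee_pos: [0.3905, -0.2117, 0.0853]
tcp_rot: [-180.0, -0.0, 163.2]
wrist_force: [-0.8, -0.4, 1.2]
opening: 0.0001
grasp_force: 0.0
```

```bash
python3 -m crank '[{"gripper":0,"travel":[0,0,-10],"twist":[0,0,0]},{"gripper":0,"travel":[0,0,-25],"twist":[0,0,0]},{"gripper":0,"travel":[0,0,-30],"twist":[0,0,0]},{"gripper":0,"travel":[0,0,-30],"twist":[0,0,0]},{"gripper":0,"travel":[0,0,-30],"twist":[0,0,0]},{"gripper":0,"travel":[0,0,-25],"twist":[0,0,0]},{"gripper":0,"travel":[0,0,0],"twist":[0,0,0]}]'
python3 -m crank '[{"gripper":0,"travel":[2,15,0],"twist":[0,0,0]},{"gripper":0,"travel":[2,29,0],"twist":[0,0,0]},{"gripper":0,"travel":[3,29,0],"twist":[0,0,0]},{"gripper":0,"travel":[2,29,0],"twist":[0,0,0]},{"gripper":0,"travel":[2,29,0],"twist":[0,0,0]},{"gripper":0,"travel":[3,29,0],"twist":[0,0,0]},{"gripper":0,"travel":[2,29,0],"twist":[0,0,0]},{"gripper":0,"travel":[2,29,0],"twist":[0,0,0]},{"gripper":0,"travel":[3,29,0],"twist":[0,0,0]},{"gripper":0,"travel":[2,29,0],"twist":[0,0,0]},{"gripper":0,"travel":[2,29,0],"twist":[0,0,0]},{"gripper":0,"travel":[2,15,0],"twist":[0,0,0]}]'
python3 -m crank '[{"gripper":0,"travel":[0,0,0],"twist":[0,0,0]},{"gripper":0,"travel":[0,0,0],"twist":[0,0,0]}]'
python3 - <<'E'
from h import *
go([.457,.103,.081])
E
```

```text
time: 8.55
ee_pos: [0.3912, -0.2121, 0.2376]
tcp_rot: [-180.0, 0.2, 163.2]
wrist_force: [-0.7, -0.9, -0.3]
opening: -0.0004
grasp_force: 0.0
time: 10.05
ee_pos: [0.4564, 0.1041, 0.2343]
tcp_rot: [-180.0, -0.1, 163.3]
wrist_force: [1.0, -0.6, -0.0]
opening: 0.0002
grasp_force: 0.0
time: 10.3
ee_pos: [0.4567, 0.102, 0.2352]
tcp_rot: [-180.0, -0.0, 163.2]
wrist_force: [-0.2, -0.2, 0.8]
opening: -0.0
grasp_force: 0.0
t 10.3 tcp [0.4567 0.102  0.2352] [-180.    -0.   163.2] open -0.0 F [-0.2 -0.2  0.8] q [13. -6. -0. 96. -0. 29.]
tool delta mm [ -0.    1.1 154.2]
```

```bash
python3 -m crank '[{"gripper":0,"travel":[0,1,10],"twist":[0,0,0]},{"gripper":0,"travel":[0,0,24],"twist":[0,0,0]},{"gripper":0,"travel":[0,0,24],"twist":[0,0,0]},{"gripper":0,"travel":[0,0,24],"twist":[0,0,0]},{"gripper":0,"travel":[0,0,24],"twist":[0,0,0]},{"gripper":0,"travel":[0,0,24],"twist":[0,0,0]},{"gripper":0,"travel":[0,0,14],"twist":[0,0,0]},{"gripper":0,"travel":[0,0,10],"twist":[0,0,0]},{"gripper":0,"travel":[0,0,0],"twist":[0,0,0]},{"gripper":0,"travel":[0,0,0],"twist":[0,0,0]},{"gripper":0,"travel":[0,0,0],"twist":[0,0,0]},{"gripper":0,"travel":[0,0,0],"twist":[0,0,0]}]'
python3 - <<'E'
from h import *
go([.457,.103,.081])
s=bot.camera("scene")
cv2.imwrite("pics/c3.png",cv2.resize(s[180:350,230:430],(600,510),interpolation=2)[:,:,::-1])
E
```

```text
time: 11.8
ee_pos: [0.4575, 0.1035, 0.0817]
tcp_rot: [180.0, 0.0, 163.2]
wrist_force: [0.1, -0.0, 1.0]
opening: -0.0002
grasp_force: 0.0
t 11.8 tcp [0.4575 0.1035 0.0817] [180.    0.  163.2] open -0.0 F [ 0.1 -0.   1. ] q [ 13.  -6. -18.  79.   0.  30.]
tool delta mm [ 0.4 -0.6  0.7]
```

View pics/c3.png

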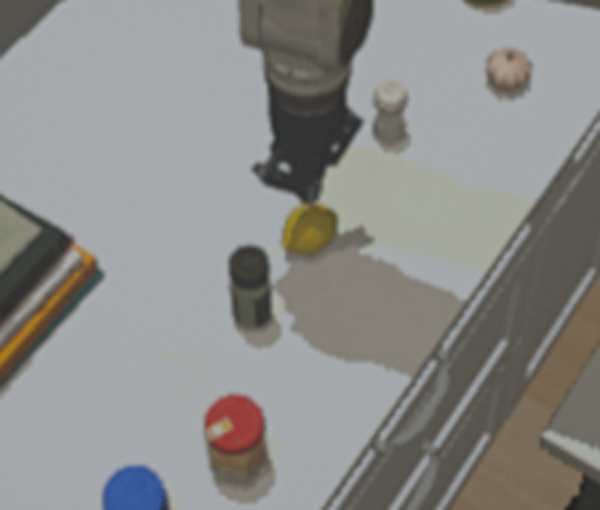

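The tip at (310,195) is just above the lemon at (310,228), with nothing touched and nothing moved. I'll hold, lift, then skirt the spice jar on the near side on the way to the honey.

```bash
python3 -m crank '[{"gripper":0,"travel":[0,0,0],"twist":[0,0,0]},{"gripper":0,"travel":[0,0,0],"twist":[0,0,0]},{"gripper":0,"travel":[0,0,0],"twist":[0,0,0]},{"gripper":0,"travel":[0,0,0],"twist":[0,0,0]},{"gripper":0,"travel":[0,0,0],"twist":[0,0,0]},{"gripper":0,"travel":[0,0,0],"twist":[0,0,0]},{"gripper":0,"travel":[0,0,0],"twist":[0,0,0]},{"gripper":0,"travel":[0,0,0],"twist":[0,0,0]},{"gripper":0,"travel":[0,0,0],"twist":[0,0,0]},{"gripper":0,"travel":[0,0,0],"twist":[0,0,0]},{"gripper":0,"travel":[0,0,0],"twist":[0,0,0]},{"gripper":0,"travel":[0,0,0],"twist":[0,0,0]}]'
python3 -m crank '[{"gripper":0,"travel":[0,0,0],"twist":[0,0,0]},{"gripper":0,"travel":[0,0,0],"twist":[0,0,0]},{"gripper":0,"travel":[0,0,0],"twist":[0,0,0]},{"gripper":0,"travel":[0,0,0],"twist":[0,0,0]},{"gripper":0,"travel":[0,0,0],"twist":[0,0,0]}]'
python3 -m crank '[{"gripper":0,"travel":[0,0,-10],"twist":[0,0,0]},{"gripper":0,"travel":[0,0,-25],"twist":[0,0,0]},{"gripper":0,"travel":[0,0,-30],"twist":[0,0,0]},{"gripper":0,"travel":[0,0,-30],"twist":[0,0,0]},{"gripper":0,"travel":[0,0,-30],"twist":[0,0,0]},{"gripper":0,"travel":[0,0,-30],"twist":[0,0,0]},{"gripper":0,"travel":[0,0,-5],"twist":[0,0,0]},{"gripper":0,"travel":[0,0,0],"twist":[0,0,0]}]'
python3 -m crank '[{"gripper":0,"travel":[15,3,0],"twist":[0,0,0]},{"gripper":0,"travel":[25,6,0],"twist":[0,0,0]},{"gripper":0,"travel":[25,6,0],"twist":[0,0,0]},{"gripper":0,"travel":[20,5,0],"twist":[0,0,0]},{"gripper":0,"travel":[10,10,0],"twist":[0,0,0]},{"gripper":0,"travel":[8,27,0],"twist":[0,0,0]},{"gripper":0,"travel":[8,27,0],"twist":[0,0,0]},{"gripper":0,"travel":[8,27,0],"twist":[0,0,0]},{"gripper":0,"travel":[8,27,0],"twist":[0,0,0]},{"gripper":0,"travel":[8,27,0],"twist":[0,0,0]},{"gripper":0,"travel":[8,27,0],"twist":[0,0,0]},{"gripper":0,"travel":[8,17,0],"twist":[0,0,0]}]'
python3 -m crank '[{"gripper":0,"travel":[0,0,0],"twist":[0,0,0]},{"gripper":0,"travel":[0,0,0],"twist":[0,0,0]}]'
python3 - <<'E'
from h import *
go([.373,.347,.116])
E
```

```text
time: 13.35
ee_pos: [0.4573, 0.1034, 0.0813]
tcp_rot: [-180.0, -0.0, 163.2]
wrist_force: [0.0, -0.4, 0.4]
opening: -0.0004
grasp_force: 0.0
time: 13.98
ee_pos: [0.4573, 0.1034, 0.0813]
tcp_rot: [-180.0, -0.0, 163.2]
wrist_force: [0.2, 1.1, 0.1]
opening: -0.0001
grasp_force: 0.0
time: 14.98
ee_pos: [0.4574, 0.1034, 0.2413]
tcp_rot: [180.0, 0.0, 163.2]
wrist_force: [0.3, -0.4, -0.7]
opening: -0.0002
grasp_force: 0.0
time: 16.48
ee_pos: [0.3726, 0.3484, 0.2404]
tcp_rot: [-179.9, -0.0, 163.3]
wrist_force: [-0.3, -0.8, -0.7]
opening: -0.0001
grasp_force: 0.0
time: 16.73
ee_pos: [0.3729, 0.3466, 0.2413]
tcp_rot: [-180.0, 0.0, 163.2]
wrist_force: [0.0, 0.0, 0.1]
opening: -0.0003
grasp_force: 0.0
t 16.725 tcp [0.3729 0.3466 0.2413] [-180.     0.   163.2] open -0.0 F [0.  0.  0.1] q [43. -0.  6. 96. -0. 60.]
tool delta mm [  0.    0.4 125.3]
```

```bash
python3 -m crank '[{"gripper":0,"travel":[0,0,10],"twist":[0,0,0]},{"gripper":0,"travel":[0,0,24],"twist":[0,0,0]},{"gripper":0,"travel":[0,0,24],"twist":[0,0,0]},{"gripper":0,"travel":[0,0,24],"twist":[0,0,0]},{"gripper":0,"travel":[0,0,20],"twist":[0,0,0]},{"gripper":0,"travel":[0,0,14],"twist":[0,0,0]},{"gripper":0,"travel":[0,0,9],"twist":[0,0,0]},{"gripper":0,"travel":[0,0,0],"twist":[0,0,0]},{"gripper":0,"travel":[0,0,0],"twist":[0,0,0]},{"gripper":0,"travel":[0,0,0],"twist":[0,0,0]},{"gripper":0,"travel":[0,0,0],"twist":[0,0,0]},{"gripper":0,"travel":[0,0,0],"twist":[0,0,0]}]'
python3 - <<'E'
from h import *
go([.373,.347,.116])
s=bot.camera("scene")
cv2.imwrite("pics/c4.png",cv2.resize(s[220:390,220:420],(600,510),interpolation=2)[:,:,::-1])
E
```

```text
time: 18.23
ee_pos: [0.3731, 0.3472, 0.1165]
tcp_rot: [180.0, 0.0, 163.2]
wrist_force: [0.5, -0.1, 0.3]
opening: 0.0002
grasp_force: 0.0
t 18.225 tcp [0.3731 0.3472 0.1165] [180.    0.  163.2] open 0.0 F [ 0.5 -0.1  0.3] q [43. -1. -9. 82. -0. 60.]
tool delta mm [ 0.1 -0.2  0.5]
```

View pics/c4.png

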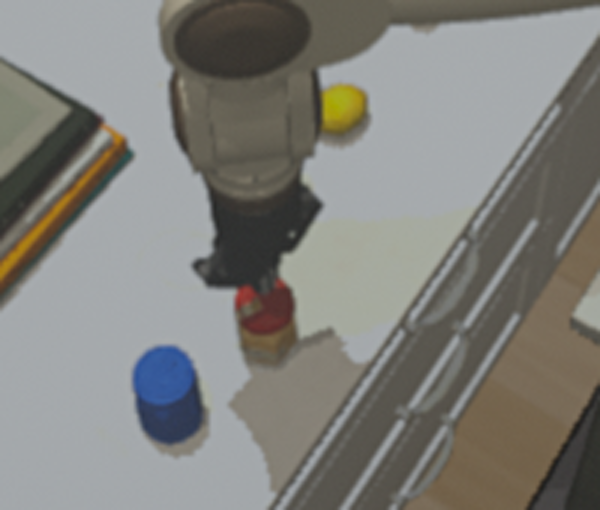

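The tip at (265,290) is over the red lid at (265,305), and the blue jar stands clear at (168,390). I'll hold, then draw back up.

```bash
python3 -m crank '[{"gripper":0,"travel":[0,0,0],"twist":[0,0,0]},{"gripper":0,"travel":[0,0,0],"twist":[0,0,0]},{"gripper":0,"travel":[0,0,0],"twist":[0,0,0]},{"gripper":0,"travel":[0,0,0],"twist":[0,0,0]},{"gripper":0,"travel":[0,0,0],"twist":[0,0,0]},{"gripper":0,"travel":[0,0,0],"twist":[0,0,0]},{"gripper":0,"travel":[0,0,0],"twist":[0,0,0]},{"gripper":0,"travel":[0,0,0],"twist":[0,0,0]},{"gripper":0,"travel":[0,0,0],"twist":[0,0,0]},{"gripper":0,"travel":[0,0,0],"twist":[0,0,0]},{"gripper":0,"travel":[0,0,0],"twist":[0,0,0]},{"gripper":0,"travel":[0,0,0],"twist":[0,0,0]}]'
python3 -m crank '[{"gripper":0,"travel":[0,0,0],"twist":[0,0,0]},{"gripper":0,"travel":[0,0,0],"twist":[0,0,0]},{"gripper":0,"travel":[0,0,0],"twist":[0,0,0]},{"gripper":0,"travel":[0,0,0],"twist":[0,0,0]},{"gripper":0,"travel":[0,0,0],"twist":[0,0,0]}]'
python3 -m crank '[{"gripper":0,"travel":[0,0,-10],"twist":[0,0,0]},{"gripper":0,"travel":[0,0,-25],"twist":[0,0,0]},{"gripper":0,"travel":[0,0,-30],"twist":[0,0,0]},{"gripper":0,"travel":[0,0,-30],"twist":[0,0,0]},{"gripper":0,"travel":[0,0,-25],"twist":[0,0,0]},{"gripper":0,"travel":[0,0,-20],"twist":[0,0,0]},{"gripper":0,"travel":[0,0,0],"twist":[0,0,0]},{"gripper":0,"travel":[0,0,0],"twist":[0,0,0]},{"gripper":0,"travel":[0,0,0],"twist":[0,0,0]},{"gripper":0,"travel":[0,0,0],"twist":[0,0,0]}]'
python3 -c "
from workcell import bot
print(bot.job_done())"
```

```text
time: 19.77
ee_pos: [0.3731, 0.3471, 0.1163]
tcp_rot: [-180.0, 0.0, 163.2]
wrist_force: [-0.3, 0.9, -0.4]
opening: 0.0
grasp_force: 0.0
time: 20.4
ee_pos: [0.3731, 0.3471, 0.1163]
tcp_rot: [180.0, 0.0, 163.2]
wrist_force: [0.4, 0.2, -0.4]
opening: 0.0002
grasp_force: 0.0
time: 21.65
ee_pos: [0.3729, 0.3469, 0.2557]
tcp_rot: [-179.9, -0.0, 163.2]
wrist_force: [-0.5, -0.6, 0.4]
opening: -0.0002
grasp_force: 0.0
the job is handed in; nothing more can be done
None
```

I pointed at the garlic, the lemon and the honey jar in that order, about 3 cm above each and held still for over 2 s. The hand finished about 17 cm above the honey jar, no contact showed in the force readings, and the job was handed in at 21.7 s.

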